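Put the napkin ring away in the tableware chest

ROBOT

A 6-joint arm with a two-finger parallel gripper is mounted at the origin on the work surface. World frame = base frame: x ahead of the robot, y to its left, z up, the work surface at z = 0. Lengths are in m, angles in rad, forces in N, time in s.
With the tool pointing down it reaches from about 0.25 to 0.775 m from the base axis. Payload 4 kg.
Tool frame: the origin (TCP) lies midway between the tips of the shut fingers; the grasp point (between the pads) lies 19 mm behind it; z points along the fingers, y is the line along which they close (so a half turn about z gives the same grasp; the last joint's range is limited). The gripper opens to 85 mm and grips with 20 to 120 N. Pads are 22 mm wide; open, the fingers measure 114 mm over their backs; the gripper's body (76 mm by 85 mm) begins 54 mm behind the grasp point. The pads swing forward as they close: fully open they stand 13 mm farther back than shut.
Start: joints at [-1.274, 0.087, 1.371, -0, 1.684, -0.103], TCP at [0.214, -0.507, 0.231] pointing down, gripper open.
Joint ranges: [-3.1, 3.1], [-0.76, 2.03], [0.27, 2.55], [-1.08, 4.22], [0.17, 2.65], [-2.57, 2.57]. Speed limits (rad/s): [2.79, 2.79, 3.14, 3.14, 3.14, 3.14].

INTERFACE

Orientations are given as a unit quaternion [w, x, y, z].
In Python, from station import env gives the robot as it stands.
- The arm moves only by the tool carry_out, never from a script. Its argument "increments" is a list of rows, each an object with "linear": the shift along the tool's x, y, z in m, a list of three; "turn": the turn about the tool's z in degrees; "fingers": the finger opening in m, from 0 to 0.0854. A call has 1 to 12 rows; each row is the pose to reach, as a shift and turn from the pose commanded when the call began, along the tool's axes at that moment; what a row does not reach only later rows make up. A row lasts 1/10 s, in which the tool goes at most 50 mm and 8.59 degrees, less where a joint would pass 70% of its speed; a pose out of reach is approached as far as the arm can. A call with a gripper value outside its range is refused whole. The fingers move at their own pace and stop on an object; "force" is the grip in N (left out, the last holds). Time passes only in rows, so rows that repeat a pose let the fingers close. It gives the time, the measured TCP pose, the force, the opening and the grip force at its end, in the units of the state.
- env.sense(): the state, without advancing time (a new reading comes with each control period).
- env.get_image(name): name is "side" or "top" or "wrist"; returns a dict with "frame" (420x560x3 uint8, red, green, blue), "intrinsics" (3x3 intrinsics, pixels), "eye" and "attitude" of the camera in the world. Camera axes: x right, y up, looking along -z (the intrinsics and any distortion apply to the point x, -y, -z); pixel columns grow to the right and rows downward; lengths in m; the calibration is good to about 2 mm. A picture is of the moment at which its call begins. There is no depth.
- env.job_done(): hands the job in; it is judged then, once.
Trained networks look in a picture, given as the dict that the camera call returned (one of the last four; its "shot" number tells which), for a name from the list of things; names that differ only in an ending like _2 or _b are one class to them, and where a whole thing is asked for, a point or a joint stands for the part that bears it (a point fixed in the world has none). Each returns a list of dicts, best first, with "conf" (0 to 1); they miss things now and then, are a little off and sometimes report something else, mostly with a low value. They report only what shows in the picture. A call takes as long as a camera call. They do not tell look-alikes from the thing itself.
- env.search_frame(target, picture): "location" ([x, y, z] in m, in world coordinates, good to about 4 mm: the middle of the surface that is visible of it).
- env.regions_of(target, picture): "mask" (420x560 bool, what is visible of it).
The state is a dict: "clock": time; "joint_pos": joint angles; "joint_velocities": joint speeds; "tau": joint torques, N m; "tool_pos": TCP position; "eef_rot": TCP orientation; "wrist_force": force on the tool from outside, world axes, zero at the start; "moment": the same for the moment, N m; "opening": opening from 0.0 (shut) to 1.0 (fully open); "grasp_force": force on a finger pad.
Only numpy, scipy, OpenCV 4.12 (cv2) and the standard library are available. Lean on these libraries where they do the work, as an engineer would, in place of code of your own. Each camera call takes 0.05 s, during which the arm holds its last target. There are 200 camera calls.

TASK

Put the loose wooden napkin ring away in the tableware chest: raise the lid (it has a brass bar) until the folding stay on the chest's side locks and holds it without you, and stand the ring upright in the chest's empty right-hand bay. Then break the stay at its red pin by pushing it back and down, and lower the lid gently, never letting it drop, until it is fully shut. Do not force the lid against the stay, whose foot must not slip in its slot, and leave the candlestick, the pepper mill and the mug where they are.

Things in the scene. Friction and masses are not known exactly. Their poses are not given: they have to be found in the camera images.
- chest: Fixed wooden tableware chest 190 deep (x) x 260 wide (y) x 80 mm high, walls 8 mm, origin under its centre, x away from its front (which faces the robot), y to its left, z up. Hinged lid 190 x 260 x 12 mm, about 0.5 kg (varies 15 percent), hinge along the far top edge; folding stay on the left side wall.
- lid_bar (a point): Middle of the lid's brass pull bar: round, 12 mm thick, 118 mm long, level along the chest's y, 40 mm in front of the lid's front edge on two brackets (100 mm free between them, 34 mm clear to the edge), to be pinched from above. It moves on a circle of 230 mm about the hinge and can turn in the grip as the lid swings. Lid shut: 86 mm above the table.
- lid_hinge (a point): Middle of the lid's hinge axis, 80 mm above the table, on the far top edge of the chest. Its axes turn with the lid (shut: as the chest's). The hinge is a little stiff: some 3 to 4 N at the bar raise the lid. Unlocked, the lid stays by itself when steep (above about 55 degrees) but may drop from lower down.
- lid (a joint): Lid angle, rad: 0 shut, grows as it opens. The stay ends its travel somewhere between 1.15 and 1.44, differing each time with the place of the stay's foot: a firm stop, to be felt. Let go there, it settles about 0.01 lower on the locked stay.
- stay_pin (a point): Red pin at the knee of the stay, on the chest's left side: round, 12 mm thick, 52 mm long, level along the chest's y, this point on its axis half-way out, 48 mm outside the lid's edge; locked, it is 115 to 135 mm above the table. It moves on a circle of 87 mm about the foot. To break the stay push it back and down (about 3 N). It can be pinched from above.
- stay_foot (a point): Pivot of the stay's lower link on a dark foot in an upright slot on the chest's left side, 37 to 63 mm above the table, differing each time. It is held by friction and slips when the lid is forced up or down against the straight or locked stay with more than about 15 N at the bar; it must not slip (over 4 mm counts).
- stay_knee (a joint): Knee of the stay, rad: near 0 (-0.3 to 0.3) folded with the lid shut, 2.71 when the links are in line, 2.91 locked past centre, to which a light spring takes it once the lid reaches its stop and is let go. Broken below 2.3, but fold it to about 1.9 (pin moved 40 to 45 mm), as the spring pulls it back to locked from above about 2.2; the lid then still stands at 55 to 75 degrees.
- ring_center (a point): Centre, 18 mm up, of the napkin ring: pale wood, 44 mm outside and 32 mm inside diameter, 36 mm high, 40 g, standing on end on the table to the right of the chest.
- ring_bay (a point): Point on the floor of the chest's empty right-hand (-y) bay, in its front half, where a hand has room below the raised lid. Axes as the chest's. The floor is 28 mm above the table, the rim 52 mm above the floor. From here the bay runs 37 mm to the front wall, 137 mm towards the hinge, 60 mm to either side; the ring may stand anywhere in it.
- candlestick: Pewter candlestick, foot 64 mm across, 95 mm high, origin under its foot. Leave alone.
- mill: Dark wooden pepper mill, 48 mm across, 105 mm high, origin under its foot. Leave alone.
- mug: Blue ceramic mug, 76 mm across, 85 mm high, with a handle, origin under its foot. Leave alone.
Not all that is in view belongs to the job. Of the things shaped like the part that bears ring_center, the wooden one is meant.

How it is judged:
By the outcome, as a careful person would: the job done as asked, in the order asked, and still so for the second after the job is handed in, with the robot touching nothing.
It also fails if it takes over 72 s, if anything falls off the work surface, if the arm or the gripper's body presses on something with over 40 N, if the wrist force passes 120 N, or if a joint passes its speed limit or range.

## Working session

There is one attempt and no reset: what is moved stays moved. The work goes in short steps, Python scripts to look and compute and a tool call to move; the robot and the scene stay as the last step left them, time stands still between calls to the robot, and variables do not carry over. Pictures are saved under pics/ and viewed, at most 10 in all, crops included, and the job is handed in when it is done.

Besides the shell and the picture viewer there is one more tool, called after ">>>" by a JSON object that holds its "method" and its "body". carry_out: Moves the arm, as the interface text tells. Its arguments: {"type":"object","properties":{"increments":{"type":"array"},"force":{"type":"number"}},"required":["increments"]}

```bash
ls; mkdir -p pics
cat > h.py <<'E'
import numpy as np, cv2
from station import env
from scipy.spatial.transform import Rotation as R
np.set_printoptions(precision=4,suppress=True)
def rot(q): return R.from_quat([q[1],q[2],q[3],q[0]]).as_matrix()
def att(p):
    a=np.array(p['attitude'],float); return rot(a) if a.size==4 else a
def ray(p,u,v):
    K=np.array(p['intrinsics']); d=np.linalg.inv(K)@[u,v,1]; return np.array(p['eye']), att(p)@[d[0],-d[1],-d[2]]
def atz(p,u,v,z):
    o,d=ray(p,u,v); return o+d*(z-o[2])/d[2]
def proj(p,X):
    c=att(p).T@(np.array(X)-p['eye']); K=np.array(p['intrinsics']); q=K@[c[0],-c[1],-c[2]]; return q[:2]/q[2]
def save(p,n): cv2.imwrite(f'pics/{n}.png',cv2.cvtColor(p['frame'],cv2.COLOR_RGB2BGR))
def state():
    s=env.sense(); print({k:np.round(s[k],3) for k in ('clock','tool_pos','eef_rot','wrist_force','opening','grasp_force')}); return s
def totool(X,s=None):
    s=s or env.sense(); return rot(s['eef_rot']).T@(np.array(X)-s['tool_pos'])
E
python3 - <<'E'
from h import *
s=state(); print(rot(s['eef_rot']))
for n in ('top','side'):
    p=env.get_image(n); save(p,n+'0'); print(n,list(p.keys()),p['intrinsics'],p['eye'],p['attitude'])
    for t in ('chest','lid_bar','lid_hinge','stay_pin','stay_foot','ring_center','candlestick','mill','mug'):
        for d in env.search_frame(t,p)[:4]: print(t,np.round(d['location'],3),round(d['conf'],2),proj(p,d['location']).round())
E
cd pics; python3 -c "
import cv2,numpy as np
a=cv2.imread('top0.png');b=cv2.imread('side0.png');cv2.imwrite('both0.png',cv2.resize(np.hstack([a,b]),(800,300)))"
```

```text
pics
{'clock': np.float64(0.0), 'tool_pos': array([ 0.214, -0.506,  0.23 ]), 'eef_rot': array([-0.001,  0.98 ,  0.199, -0.   ]), 'wrist_force': array([ 0.508, -0.284, -0.232]), 'opening': np.float64(1.0), 'grasp_force': np.float64(0.0)}
[[ 0.9211  0.3892 -0.0006]
 [ 0.3892 -0.9211  0.0021]
 [ 0.0003 -0.0022 -1.    ]]
top ['frame', 'intrinsics', 'eye', 'attitude', 'shot'] [[484.8315   0.     281.3573]
 [  0.     484.8315 202.8555]
 [  0.       0.       1.    ]] [ 0.335  -0.0602  1.015 ] [ 0.7131  0.0614 -0.0575 -0.696 ]
chest [0.581 0.043 0.095] 0.82 [233. 157.]
lid_bar [0.582 0.046 0.098] 0.97 [231. 156.]
lid_hinge [0.58  0.046 0.096] 0.67 [232. 157.]
stay_pin [0.653 0.192 0.048] 0.76 [166. 127.]
stay_foot [0.65  0.19  0.051] 0.87 [166. 128.]
ring_center [ 0.671 -0.179  0.031] 0.79 [343. 126.]
ring_center [ 0.586 -0.176  0.036] 0.71 [342. 164.]
ring_center [ 0.691 -0.282  0.031] 0.61 [392. 118.]
ring_center [ 0.608 -0.262  0.033] 0.57 [383. 155.]
candlestick [ 0.459 -0.254  0.018] 0.87 [378. 227.]
mill [ 0.522 -0.381  0.073] 0.81 [448. 193.]
mug [ 0.364 -0.374  0.033] 0.92 [440. 275.]
side ['frame', 'intrinsics', 'eye', 'attitude', 'shot'] [[490.5701   0.     285.7578]
 [  0.     490.5701 206.7431]
 [  0.       0.       1.    ]] [0.1016 0.6664 1.0332] [-0.258  -0.0888  0.3451  0.898 ]
chest [0.569 0.081 0.094] 0.92 [241. 235.]
lid_bar [0.575 0.06  0.097] 0.81 [244. 228.]
lid_hinge [0.581 0.059 0.093] 0.95 [242. 227.]
stay_foot [0.622 0.188 0.057] 0.62 [198. 265.]
stay_foot [0.606 0.186 0.07 ] 0.27 [204. 264.]
ring_center [ 0.586 -0.17   0.027] 0.82 [288. 189.]
ring_center [ 0.61  -0.251  0.028] 0.67 [296. 169.]
ring_center [ 0.689 -0.276  0.024] 0.62 [278. 155.]
ring_center [ 0.674 -0.177  0.022] 0.6 [264. 177.]
candlestick [ 0.463 -0.254  0.02 ] 0.59 [340. 190.]
candlestick [0.568 0.081 0.092] 0.16 [242. 236.]
mill [ 0.521 -0.376  0.055] 0.61 [343. 149.]
mug [ 0.36  -0.34   0.054] 0.78 [388. 177.]
```

```bash
cd pics; python3 -c "
import cv2,numpy as np
a=cv2.imread('top0.png');b=cv2.imread('side0.png')
x=cv2.resize(a[90:250,120:480],(800,356),interpolation=3)
y=np.zeros((244,800,3),np.uint8)
y[:,:400]=cv2.resize(b[120:300,150:445],(400,244),interpolation=3)
y[:,400:]=cv2.resize(a[100:180,320:451],(400,244),interpolation=3)
cv2.imwrite('both0.png',np.vstack([x,y]))"
```

```text
(no output)
```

View pics/both0.png

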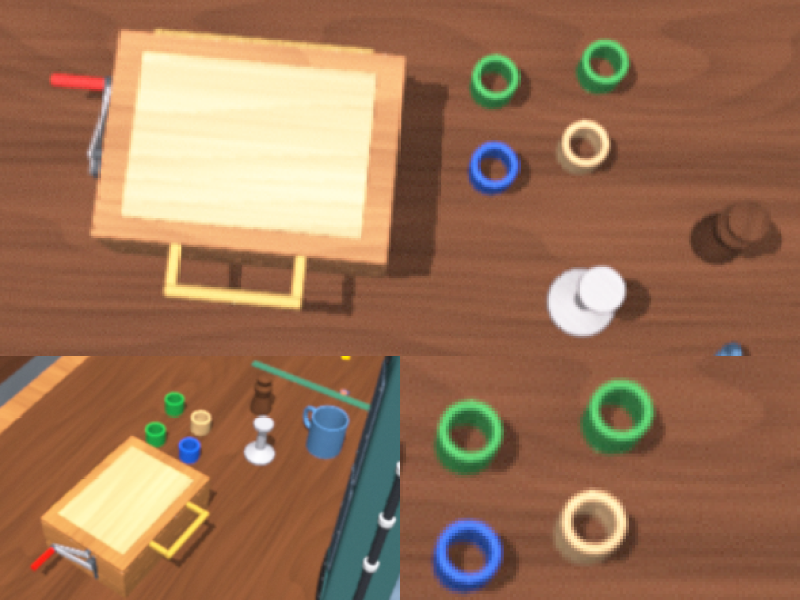

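```bash
cat >> h.py <<'E'
def chestT(x): # x=(cx,cy,yaw) -> function chest coords->world
    c,s=np.cos(x[2]),np.sin(x[2])
    return lambda q: np.array([x[0]+c*q[0]-s*q[1], x[1]+s*q[0]+c*q[1], q[2]])
E
python3 - <<'E'
from h import *
from scipy.optimize import least_squares
pt=env.get_image('top'); ps=env.get_image('side')
S=2.2222
def T(u,v): return (u/S+120-.3, v/S+90-.3)
def Sd(u,v): return (u*295/400+150, (v-356)*180/244+120)
obs=[(pt,T(120,30),(.095,.13,.092)),(pt,T(405,57),(.095,-.13,.092)),(pt,T(387,265),(-.095,-.13,.092)),(pt,T(92,235),(-.095,.13,.092)),
(pt,T(233.5,298.5),(-.135,0,.088)),]
f=lambda x: np.concatenate([proj(p,chestT(x)(q))-u for p,u,q in obs])
r=least_squares(f,[.58,.045,0]); print(r.x,np.degrees(r.x[2]),f(r.x).round(1))
C=chestT(r.x)
print('side chk',[proj(ps,C(q)).round() for q in ((.095,.13,.092),(.095,-.13,.092),(-.095,-.13,.092),(-.095,.13,.092))], [np.round(Sd(*a)) for a in ((42,514),(135,436),(210,480),(124,558))])
# ring triangulation from masks of tops
for p in (pt,ps):
    for d in env.regions_of('ring_center',p)[:6]:
        m=d['mask']; v,u=np.nonzero(m); col=p['frame'][m].mean(0).round(); print(u.mean().round(1),v.mean().round(1),u.min(),u.max(),v.min(),v.max(),d['conf'],col, atz(p,u.mean(),v.mean(),.02).round(3))
save(pt,'t1');save(ps,'s1')
print('bar',C((-.135,0,.086)),'hinge',C((.095,0,.08)))
cv2.imwrite('pics/stay.png',cv2.resize(np.hstack([ps['frame'][225:305,150:255],pt['frame'][110:190,140:245]])[:,:,::-1],(798,304),interpolation=3))
E
```

```text
[ 0.5845  0.045  -0.0731] -4.189988029700683 [-0.2  0.1  0.9 -0.1  0.1  0.1 -0.8  0.7 -0.  -0.7]
side chk [array([180., 238.]), array([248., 178.]), array([305., 209.]), array([241., 278.])] [array([181., 237.]), array([250., 179.]), array([305., 211.]), array([241., 269.])]
341.4 164.3 331 352 154 176 0.87 [ 66. 103. 198.] [ 0.589 -0.177  0.02 ]
381.7 155.6 371 393 144 167 0.7 [210. 180. 137.] [ 0.61  -0.262  0.02 ]
390.5 119.7 379 402 108 132 0.58 [ 79. 144.  81.] [ 0.69  -0.282  0.02 ]
342.5 126.1 332 353 115 137 0.57 [ 77. 156.  87.] [ 0.674 -0.179  0.02 ]
278.2 155.0 272 285 147 163 0.65 [ 41. 161.  69.] [ 0.691 -0.281  0.02 ]
289.1 189.5 282 296 181 198 0.59 [ 38.  94. 207.] [ 0.587 -0.174  0.02 ]
264.0 177.5 257 271 169 186 0.59 [ 49. 161.  69.] [ 0.673 -0.176  0.02 ]
297.2 168.9 290 304 160 177 0.56 [217. 179. 121.] [ 0.61 -0.26  0.02]
bar [0.4499 0.0549 0.086 ] hinge [0.6793 0.0381 0.08  ]
```

View pics/stay.png

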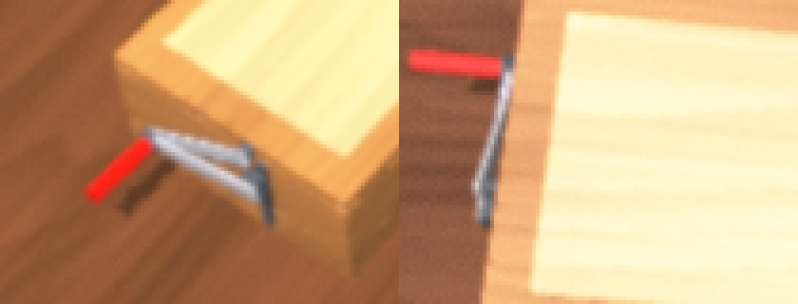

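Run:
```python
from h import *
from scipy.optimize import brentq
ps=env.get_image('side'); pt=env.get_image('top')
X=(.5845,.045,-.0731); c,s=np.cos(X[2]),np.sin(X[2])
def toC(w): d=w[:2]-X[:2]; return np.array([c*d[0]+s*d[1],-s*d[0]+c*d[1],w[2]])
def aty(p,u,v,y):
    o,d=ray(p,u,v); a=toC(o); b=toC(o+d); return a+(b-a)*(y-a[1])/(b-a)[1]
f=lambda p,u,v,y: print(y,aty(p,u,v,y).round(4))
pin=aty(ps,182,268,.178); pe=aty(ps,174.5,275.8,.204); kn=aty(ps,189.5,260.5,.15)
F=aty(ps,218,272,.14); A=aty(ps,214.5,265,.14)
print('pin',pin,pe,kn,'F',F,'A',A)
print('top pin', toC(atz(pt,155,126.5,pin[2])), [toC(atz(pt,142.4,126.3,.05)),toC(atz(pt,167.9,126.8,.05))])
K=np.array([pin[0],0,pin[2]])
print('L1',np.hypot(*(F-K)[[0,2]]),'L2',np.hypot(*(A-K)[[0,2]]))
a=(A-[.095,0,.08])[[0,2]]
for fz in (.037,.045,.05,.055,.063,F[2]):
  L1=.087;k=np.array([F[0]-.0,fz])
  L2=np.hypot(*(A-K)[[0,2]])
  g=lambda t: np.hypot(*(np.array([.095,.08])+[np.cos(t)*a[0]+np.sin(t)*a[1],-np.sin(t)*a[0]+np.cos(t)*a[1]]-k))-L1-L2
  print(fz,[ (t,round(g(t),4)) for t in (1.15,1.25,1.35,1.44)])
```

```text
pin [0.0479 0.178  0.0638] [0.0472 0.204  0.0627] [0.0507 0.15   0.0604] F [-0.0326  0.14    0.0727] A [-0.0243  0.14    0.094 ]
top pin [0.0521 0.1688 0.0638] [array([0.0542, 0.1991, 0.05  ]), array([0.0583, 0.1462, 0.05  ])]
L1 0.08096243739892921 L2 0.07823391700328412
0.037 [(1.15, np.float64(0.0171)), (1.25, np.float64(0.0257)), (1.35, np.float64(0.0339)), (1.44, np.float64(0.0408))]
0.045 [(1.15, np.float64(0.0102)), (1.25, np.float64(0.019)), (1.35, np.float64(0.0274)), (1.44, np.float64(0.0345))]
0.05 [(1.15, np.float64(0.006)), (1.25, np.float64(0.0149)), (1.35, np.float64(0.0234)), (1.44, np.float64(0.0307))]
0.055 [(1.15, np.float64(0.0018)), (1.25, np.float64(0.0108)), (1.35, np.float64(0.0195)), (1.44, np.float64(0.0269))]
0.063 [(1.15, np.float64(-0.0049)), (1.25, np.float64(0.0044)), (1.35, np.float64(0.0133)), (1.44, np.float64(0.0209))]
0.07273910154904206 [(1.15, np.float64(-0.0128)), (1.25, np.float64(-0.0032)), (1.35, np.float64(0.006)), (1.44, np.float64(0.0138))]
```

>>> {"method": "carry_out", "body": {"increments": [{"linear":[0.436,-0.426,0.03],"turn":-63,"fingers":0.03},{"linear":[0.436,-0.426,0.03],"turn":-63,"fingers":0.03},{"linear":[0.436,-0.426,0.03],"turn":-63,"fingers":0.03},{"linear":[0.436,-0.426,0.03],"turn":-63,"fingers":0.03},{"linear":[0.436,-0.426,0.03],"turn":-63,"fingers":0.03},{"linear":[0.436,-0.426,0.03],"turn":-63,"fingers":0.03},{"linear":[0.436,-0.426,0.03],"turn":-63,"fingers":0.03},{"linear":[0.436,-0.426,0.03],"turn":-63,"fingers":0.03},{"linear":[0.436,-0.426,0.03],"turn":-63,"fingers":0.03},{"linear":[0.436,-0.426,0.03],"turn":-63,"fingers":0.03},{"linear":[0.436,-0.426,0.03],"turn":-63,"fingers":0.03},{"linear":[0.436,-0.426,0.03],"turn":-63,"fingers":0.03}], "force": 40}}

```text
clock: 2.5
tool_pos: [0.4463, 0.0481, 0.2022]
eef_rot: [0.001, 0.732, 0.682, 0.0]
wrist_force: [1.0, -0.6, -0.1]
opening: 0.348
grasp_force: 0.0
```

Run:
```python
from h import *
s=state(); print(rot(s['eef_rot'])); p=env.get_image('wrist'); save(p,'w1')
for d in env.search_frame('lid_bar',p)[:2]: print(d['location'],d['conf'],totool(d['location'],s))
print(p['eye'],proj(p,(.4499,.0549,.092)),proj(p,s['tool_pos']))
```

```text
{'clock': np.float64(2.5), 'tool_pos': array([0.446, 0.048, 0.202]), 'eef_rot': array([0.001, 0.732, 0.682, 0.   ]), 'wrist_force': array([ 0.993, -0.613, -0.064]), 'opening': np.float64(0.348), 'grasp_force': np.float64(0.0)}
[[ 0.0711  0.9975  0.0015]
 [ 0.9975 -0.0711 -0.0004]
 [-0.0003  0.0015 -1.    ]]
[0.5796, 0.0715, 0.0977] 0.68 [0.0329 0.1311 0.1046]
[0.4511 0.12   0.3442] [285.769  195.4033] [282.3775 265.0884]
```

View pics/w1.png

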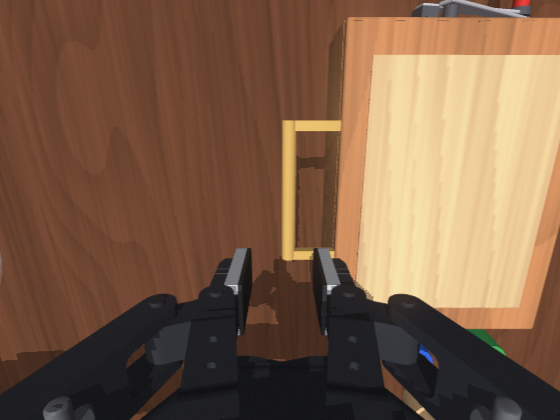

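>>> {"method": "carry_out", "body": {"increments": [{"linear":[0.005,0.002,0.03],"turn":0,"fingers":0.03},{"linear":[0.005,0.002,0.06],"turn":0,"fingers":0.03},{"linear":[0.005,0.002,0.08],"turn":0,"fingers":0.03},{"linear":[0.005,0.002,0.08],"turn":0,"fingers":0.03}]}}

```text
clock: 3.0
tool_pos: [0.4456, 0.0502, 0.1184]
eef_rot: [-0.002, 0.732, 0.681, -0.003]
wrist_force: [-0.4, 0.8, 0.6]
opening: 0.35
grasp_force: 0.0
```

Run:
```python
from h import *
s=state(); p=env.get_image('wrist'); save(p,'w2'); 
f=p['frame'].astype(int); h=cv2.cvtColor(p['frame'],cv2.COLOR_RGB2HSV)
for r in (40,80,120,160,200,230):
    m=(h[r,:,0]>20)&(h[r,:,0]<30)&(h[r,:,1]>110)&(h[r,:,2]>150); u=np.nonzero(m[:340])[0]; print(r,u.min() if len(u) else None,u.max() if len(u) else None, len(u))
print(proj(p,s['tool_pos']-np.array([0,0,-.019])))
for u in (270,290,310): print(u,totool(atz(p,u,150,.086),s))
```

```text
{'clock': np.float64(3.0), 'tool_pos': array([0.446, 0.05 , 0.118]), 'eef_rot': array([-0.002,  0.732,  0.681, -0.003]), 'wrist_force': array([-0.421,  0.826,  0.579]), 'opening': np.float64(0.35), 'grasp_force': np.float64(0.0)}
40 None None 0
80 None None 0
120 None None 0
160 290 296 7
200 289 295 7
230 289 295 7
[282.0579 285.1377]
270 [ 0.0526 -0.0067  0.0324]
290 [0.0526 0.0042 0.0324]
310 [0.0526 0.0151 0.0323]
```

View pics/w2.png

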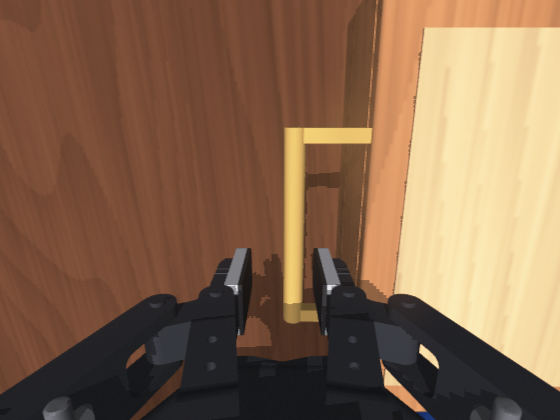

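>>> {"method": "carry_out", "body": {"increments": [{"linear":[0.012,0.0065,0.02],"turn":0,"fingers":0.03},{"linear":[0.012,0.0065,0.04],"turn":0,"fingers":0.03},{"linear":[0.012,0.0065,0.051],"turn":0,"fingers":0.03},{"linear":[0.012,0.0065,0.051],"turn":0,"fingers":0.03},{"linear":[0.012,0.0065,0.051],"turn":0,"fingers":0.005},{"linear":[0.012,0.0065,0.051],"turn":0,"fingers":0.005},{"linear":[0.012,0.0065,0.051],"turn":0,"fingers":0.005},{"linear":[0.012,0.0065,0.051],"turn":0,"fingers":0.005}], "force": 25}}

```text
clock: 3.85
tool_pos: [0.453, 0.0622, 0.0719]
eef_rot: [-0.002, 0.732, 0.681, -0.002]
wrist_force: [-8.7, -0.0, 5.9]
opening: 0.125
grasp_force: 24.7
```

>>> {"method": "carry_out", "body": {"increments": [{"linear":[0,-0.004,-0.014],"turn":0,"fingers":0.005},{"linear":[0,-0.0033,-0.026],"turn":0,"fingers":0.005},{"linear":[0,-0.0015,-0.037],"turn":0,"fingers":0.005},{"linear":[0,0.0007,-0.0485],"turn":0,"fingers":0.005},{"linear":[0,0.0037,-0.06],"turn":0,"fingers":0.005},{"linear":[0,0.007,-0.0707],"turn":0,"fingers":0.005},{"linear":[0,0.011,-0.0815],"turn":0,"fingers":0.005},{"linear":[0,0.0155,-0.092],"turn":0,"fingers":0.005},{"linear":[0,0.0205,-0.1025],"turn":0,"fingers":0.005},{"linear":[0,0.026,-0.1125],"turn":0,"fingers":0.005},{"linear":[0,0.032,-0.122],"turn":0,"fingers":0.005},{"linear":[0,0.0385,-0.132],"turn":0,"fingers":0.005}]}}

```text
clock: 5.05
tool_pos: [0.4988, 0.0589, 0.2023]
eef_rot: [0.004, 0.732, 0.681, 0.004]
wrist_force: [16.0, 0.1, -15.9]
opening: 0.125
grasp_force: 25.3
```

>>> {"method": "carry_out", "body": {"increments": [{"linear":[0,0.0036,0.0026],"turn":0,"fingers":0.005},{"linear":[0,0.0106,-0.0065],"turn":0,"fingers":0.005},{"linear":[0,0.018,-0.0153],"turn":0,"fingers":0.005},{"linear":[0,0.0258,-0.0237],"turn":0,"fingers":0.005},{"linear":[0,0.0341,-0.0317],"turn":0,"fingers":0.005},{"linear":[0,0.0427,-0.0393],"turn":0,"fingers":0.005},{"linear":[0,0.0518,-0.0464],"turn":0,"fingers":0.005},{"linear":[0,0.0611,-0.0531],"turn":0,"fingers":0.005},{"linear":[0,0.0708,-0.0593],"turn":0,"fingers":0.005},{"linear":[0,0.0808,-0.065],"turn":0,"fingers":0.005},{"linear":[0,0.091,-0.0702],"turn":0,"fingers":0.005},{"linear":[0,0.091,-0.0702],"turn":0,"fingers":0.005}]}}

```text
clock: 6.25
tool_pos: [0.5855, 0.0526, 0.2751]
eef_rot: [0.001, 0.732, 0.681, 0.001]
wrist_force: [-1.5, -1.9, 2.0]
opening: 0.125
grasp_force: 25.6
```

Run:
```python
from h import *
s=state(); p=env.get_image('side'); q=env.get_image('top')
for n,z in (('s',p),('t',q)):
    for t in ('stay_pin','stay_foot','lid_hinge'):
        for d in env.search_frame(t,z)[:2]: print(n,t,np.round(d['location'],3),round(d['conf'],2),proj(z,d['location']).round())
a=p['frame'][180:300,130:290]; b=q['frame'][70:190,130:290]
cv2.imwrite('pics/st2.png',cv2.resize(np.hstack([a,b])[:,:,::-1],(800,300),interpolation=3))
```

```text
{'clock': np.float64(6.25), 'tool_pos': array([0.585, 0.053, 0.275]), 'eef_rot': array([0.001, 0.732, 0.681, 0.001]), 'wrist_force': array([-1.522, -1.868,  2.035]), 'opening': np.float64(0.125), 'grasp_force': np.float64(25.556)}
s stay_pin [0.644 0.186 0.102] 0.8 [189. 249.]
s stay_foot [0.64  0.19  0.104] 0.91 [189. 250.]
s lid_hinge [0.624 0.085 0.206] 0.66 [218. 196.]
t stay_foot [0.646 0.188 0.098] 0.86 [162. 123.]
t stay_foot [ 0.522 -0.381  0.073] 0.52 [448. 193.]
t lid_hinge [0.616 0.    0.248] 0.88 [251. 113.]
```

View pics/st2.png

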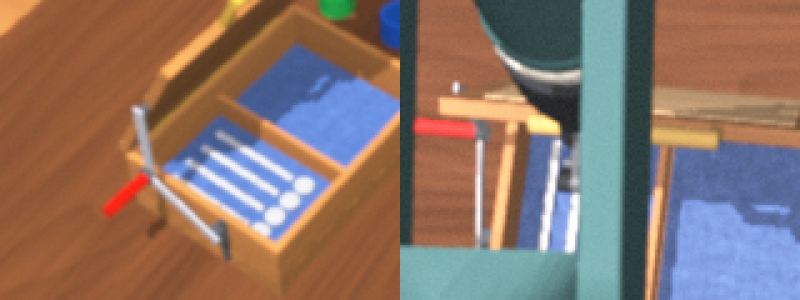

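Run:
```python
from h import *
from scipy.optimize import least_squares, brentq
p=env.get_image('side'); C=chestT((.587,.047,-.0731))
def rotl(a,t): return np.array([.095+np.cos(t)*a[0]+np.sin(t)*a[1], .08-np.sin(t)*a[0]+np.cos(t)*a[1]])
def knee(F,A,L1,L2):
    d=A-F; D=np.hypot(*d); x=(L1**2-L2**2+D*D)/(2*D); h=np.sqrt(max(L1**2-x*x,1e-8)); e=d/D; n=np.array([e[1],-e[0]])
    return F+x*e+h*n
obs={'F0':(218,273),'A0':(214.5,265),'K0':(189.5,260.5),'F1':(218,274.8),'A1':(186,223.2),'K1':(190,248.8)}
P=lambda k,y: proj(p,C((k[0],y,k[1])))
def res(v,full=False):
    F=v[:2];a=v[2:4];L2=v[4];Y=v[5]; r=[]
    for i,t in ((0,0.),(1,1.11)):
        A=rotl(a,t);K=knee(F,A,.087,L2)
        for n,q in (('F',F),('A',A),('K',K)): r.append(P(q,Y)-obs[n+str(i)])
    r=np.concatenate(r)
    return r if full else np.concatenate([r,[(Y-.142)/.003,(F[1]-.05)/.02,v[6]*0]])
r=least_squares(res,[-.035,.055,-.12,.0,.08,.142,0]); print(r.x.round(4)); print(res(r.x,True).reshape(-1,2).round(1))
F=r.x[:2];a=r.x[2:4];L2=r.x[4]
D=lambda t: np.hypot(*(rotl(a,t)-F))-.087-L2
for t in (1.1,1.15,1.2,1.25,1.3,1.35,1.4,1.45):print(t,round(D(t),4))
```

```text
[-0.0291  0.0578 -0.1191  0.0074  0.0921  0.1371  0.    ]
[[-1.1  1.2]
 [-0.4  0.9]
 [ 1.4 -0.4]
 [-1.1 -0.6]
 [-0.7  0.1]
 [ 0.7 -0.5]]
1.1 -0.0267
1.15 -0.0219
1.2 -0.0173
1.25 -0.0127
1.3 -0.0083
1.35 -0.0039
1.4 0.0003
1.45 0.0044
```

>>> {"method": "carry_out", "body": {"increments": [{"linear":[0,0.005,-0.0025],"turn":0,"fingers":0.005},{"linear":[0,0.0105,-0.0047],"turn":0,"fingers":0.005},{"linear":[0,0.016,-0.0068],"turn":0,"fingers":0.005},{"linear":[0,0.0212,-0.0088],"turn":0,"fingers":0.005},{"linear":[0,0.0266,-0.0107],"turn":0,"fingers":0.005},{"linear":[0,0.0321,-0.0125],"turn":0,"fingers":0.005},{"linear":[0,0.0377,-0.0141],"turn":0,"fingers":0.005},{"linear":[0,0.0432,-0.0155],"turn":0,"fingers":0.005},{"linear":[0,0.0499,-0.0171],"turn":0,"fingers":0.005},{"linear":[0,0.0499,-0.0171],"turn":0,"fingers":0.005}]}}

```text
clock: 7.7
tool_pos: [0.6359, 0.0489, 0.2905]
eef_rot: [0.001, 0.732, 0.681, 0.001]
wrist_force: [-0.7, -4.6, 4.5]
opening: 0.122
grasp_force: 26.4
```

Run:
```python
from h import *
s=state(); p=env.get_image('side'); save(p,'s3')
d=env.regions_of('stay_pin',p)
h=cv2.cvtColor(p['frame'],cv2.COLOR_RGB2HSV); m=((h[...,0]<6)|(h[...,0]>174))&(h[...,1]>200)&(h[...,2]>120); v,u=np.nonzero(m[:,140:260]); print(len(u),u.mean()+140,v.mean(),u.min()+140,u.max()+140,v.min(),v.max())
X=(.587,.047,-.0731); c,sn=np.cos(X[2]),np.sin(X[2])
o,dd=ray(p,u.mean()+140,v.mean())
def toC(w): q=w[:2]-X[:2]; return np.array([c*q[0]+sn*q[1],-sn*q[0]+c*q[1],w[2]])
a=toC(o);b=toC(o+dd); k=a+(b-a)*(.178-a[1])/(b-a)[1]; print('pin',k, 'dist foot', np.hypot(k[0]+.0291,k[2]-.0578))
# predicted
```

```text
{'clock': np.float64(7.7), 'tool_pos': array([0.636, 0.049, 0.291]), 'eef_rot': array([0.001, 0.732, 0.681, 0.001]), 'wrist_force': array([-0.675, -4.587,  4.525]), 'opening': np.float64(0.122), 'grasp_force': np.float64(26.428)}
104 181.33653846153845 255.96153846153845 173 190 248 264
pin [0.0341 0.178  0.124 ] dist foot 0.0914861878782211
```

>>> {"method": "carry_out", "body": {"increments": [{"linear":[0,0.0023,-0.0005],"turn":0,"fingers":0.005},{"linear":[0,0.0045,-0.001],"turn":0,"fingers":0.005},{"linear":[0,0.0068,-0.0014],"turn":0,"fingers":0.005},{"linear":[0,0.0068,-0.0014],"turn":0,"fingers":0.005}]}}

```text
clock: 8.2
tool_pos: [0.6416, 0.0485, 0.2915]
eef_rot: [0.0, 0.732, 0.681, -0.0]
wrist_force: [-1.8, -4.4, 5.0]
opening: 0.126
grasp_force: 26.5
```

>>> {"method": "carry_out", "body": {"increments": [{"linear":[0,0.0015,-0.0003],"turn":0,"fingers":0.005},{"linear":[0,0.003,-0.0006],"turn":0,"fingers":0.005},{"linear":[0,0.003,-0.0006],"turn":0,"fingers":0.005}]}}

```text
clock: 8.5
tool_pos: [0.6445, 0.0483, 0.292]
eef_rot: [0.0, 0.732, 0.681, -0.0]
wrist_force: [-0.8, -5.5, 4.8]
opening: 0.129
grasp_force: 26.5
```

>>> {"method": "carry_out", "body": {"increments": [{"linear":[0,0.0013,-0.0002],"turn":0,"fingers":0.005},{"linear":[0,0.0025,-0.0004],"turn":0,"fingers":0.005},{"linear":[0,0.0025,-0.0004],"turn":0,"fingers":0.005}]}}

```text
clock: 8.8
tool_pos: [0.6469, 0.0481, 0.2924]
eef_rot: [0.0, 0.732, 0.681, -0.0]
wrist_force: [-0.7, -4.7, 3.8]
opening: 0.127
grasp_force: 26.5
```

```bash
cat >> h.py <<'E'
X=(.587,.047,-.0731)
def toC(w): c,sn=np.cos(X[2]),np.sin(X[2]); q=np.array(w)[:2]-X[:2]; return np.array([c*q[0]+sn*q[1],-sn*q[0]+c*q[1],w[2]])
def pinpos(p,y=.178):
    h=cv2.cvtColor(p['frame'],cv2.COLOR_RGB2HSV); m=((h[...,0]<6)|(h[...,0]>174))&(h[...,1]>200)&(h[...,2]>120); v,u=np.nonzero(m[:,140:260]); u=u+140
    o,d=ray(p,u.mean(),v.mean()); a=toC(o);b=toC(o+d); k=a+(b-a)*(y-a[1])/(b-a)[1]
    print('pin px',len(u),u.mean().round(1),v.mean().round(1),'chest',k.round(4)); return k
E
python3 - <<'E'
from h import *
p=env.get_image('side'); pinpos(p); save(p,'s4')
cv2.imwrite('pics/st3.png',cv2.resize(p['frame'][190:300,130:270][:,:,::-1],(560,440),interpolation=3))
E
```

```text
pin px 105 182.3 255.6 chest [0.0302 0.178  0.1283]
```

View pics/st3.png

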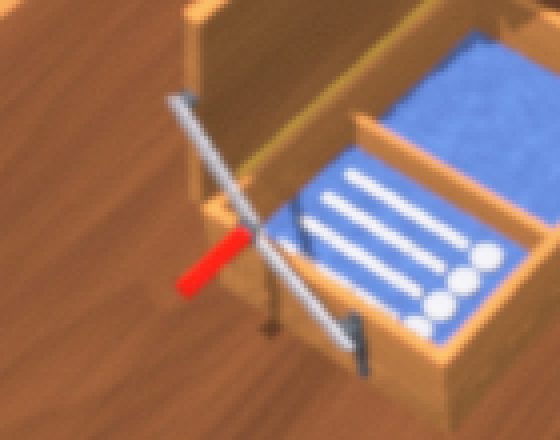

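>>> {"method": "carry_out", "body": {"increments": [{"linear":[0,0.001,-0.0001],"turn":0,"fingers":0.005},{"linear":[0,0.002,-0.0003],"turn":0,"fingers":0.005},{"linear":[0,0.002,-0.0003],"turn":0,"fingers":0.005}]}}

```text
clock: 9.15
tool_pos: [0.6491, 0.048, 0.2926]
eef_rot: [0.0, 0.732, 0.681, -0.0]
wrist_force: [-0.5, -4.2, 3.8]
opening: 0.123
grasp_force: 26.5
```

```bash
python3 -c "
from h import *
pinpos(env.get_image('side'))"
```

```text
pin px 106 183.0 255.4 chest [0.0274 0.178  0.1316]
```

>>> {"method": "carry_out", "body": {"increments": [{"linear":[0,0.001,-0.0001],"turn":0,"fingers":0.005},{"linear":[0,0.0018,-0.0002],"turn":0,"fingers":0.005},{"linear":[0,0.0018,-0.0002],"turn":0,"fingers":0.005}]}}

```text
clock: 9.5
tool_pos: [0.6514, 0.0478, 0.2929]
eef_rot: [0.001, 0.732, 0.681, 0.0]
wrist_force: [2.0, -5.4, 3.9]
opening: 0.129
grasp_force: 26.5
```

```bash
python3 -c "
from h import *
pinpos(env.get_image('side'))"
```

```text
pin px 102 184.0 255.3 chest [0.0237 0.178  0.1351]
```

>>> {"method": "carry_out", "body": {"increments": [{"linear":[0,0.0008,-0.0001],"turn":0,"fingers":0.005},{"linear":[0,0.0015,-0.0002],"turn":0,"fingers":0.005},{"linear":[0,0.0015,-0.0002],"turn":0,"fingers":0.005}]}}

```text
clock: 9.85
tool_pos: [0.6512, 0.0479, 0.293]
eef_rot: [-0.001, 0.732, 0.681, -0.001]
wrist_force: [-3.7, -5.3, 4.1]
opening: 0.127
grasp_force: 26.5
```

```bash
python3 -c "
from h import *
pinpos(env.get_image('side'))"
```

```text
pin px 110 186.3 255.5 chest [0.0158 0.178  0.1407]
```

>>> {"method": "carry_out", "body": {"increments": [{"linear":[0,0,0],"turn":0,"fingers":0.014},{"linear":[0,0,0],"turn":0,"fingers":0.02},{"linear":[0,0,0],"turn":0,"fingers":0.03},{"linear":[0,0,0],"turn":0,"fingers":0.03},{"linear":[0,0,0],"turn":0,"fingers":0.03}]}}

```text
clock: 10.4
tool_pos: [0.6522, 0.0487, 0.2928]
eef_rot: [-0.0, 0.732, 0.682, 0.0]
wrist_force: [0.2, 0.6, 1.4]
opening: 0.353
grasp_force: 0.0
```

Run:
```python
from h import *
p=env.get_image('side');pinpos(p);s=state();print(rot(s['eef_rot']))
cv2.imwrite('pics/st4.png',cv2.resize(p['frame'][120:300,130:330][:,:,::-1],(660,594),interpolation=3))
```

```text
pin px 106 186.7 255.3 chest [0.0139 0.178  0.1432]
{'clock': np.float64(10.45), 'tool_pos': array([0.652, 0.049, 0.293]), 'eef_rot': array([-0.   ,  0.732,  0.682,  0.   ]), 'wrist_force': array([-0.393,  0.32 ,  0.073]), 'opening': np.float64(0.352), 'grasp_force': np.float64(0.0)}
[[ 0.0709  0.9975 -0.0001]
 [ 0.9975 -0.0709  0.0003]
 [ 0.0003 -0.0001 -1.    ]]
```

View pics/st4.png

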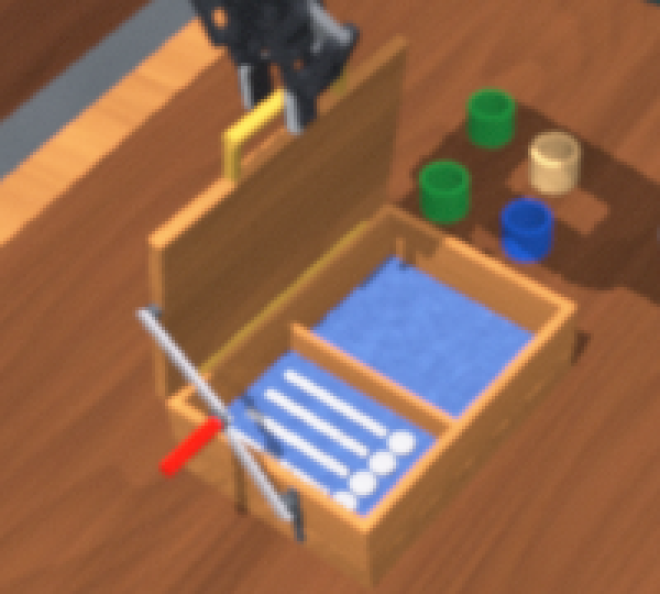

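>>> {"method": "carry_out", "body": {"increments": [{"linear":[0,0,-0.03],"turn":0,"fingers":0.03},{"linear":[0,0,-0.06],"turn":0,"fingers":0.03},{"linear":[-0.045,-0.003,-0.06],"turn":8,"fingers":0.03},{"linear":[-0.09,-0.006,-0.06],"turn":16,"fingers":0.06},{"linear":[-0.135,-0.009,-0.06],"turn":24,"fingers":0.06},{"linear":[-0.18,-0.012,-0.06],"turn":32,"fingers":0.06},{"linear":[-0.225,-0.015,-0.06],"turn":40,"fingers":0.06},{"linear":[-0.27,-0.018,-0.06],"turn":48,"fingers":0.06},{"linear":[-0.311,-0.02,-0.02],"turn":56,"fingers":0.06},{"linear":[-0.311,-0.02,0.03],"turn":64,"fingers":0.06},{"linear":[-0.311,-0.02,0.08],"turn":72,"fingers":0.06},{"linear":[-0.311,-0.02,0.13],"turn":80,"fingers":0.06}]}}

```text
clock: 11.65
tool_pos: [0.6097, -0.2612, 0.1669]
eef_rot: [0.0, 0.999, 0.048, 0.001]
wrist_force: [0.7, 0.5, -0.9]
opening: 0.702
grasp_force: 0.0
```

>>> {"method": "carry_out", "body": {"increments": [{"linear":[0,0,0],"turn":10,"fingers":0.06},{"linear":[0,0,0],"turn":10,"fingers":0.06},{"linear":[0,0,0],"turn":10,"fingers":0.06}]}}

```text
clock: 11.95
tool_pos: [0.611, -0.261, 0.1705]
eef_rot: [0.001, 0.999, -0.035, 0.002]
wrist_force: [0.1, 0.1, 0.5]
opening: 0.701
grasp_force: 0.0
```

Run:
```python
from h import *
s=state(); print(rot(s['eef_rot'])); p=env.get_image('wrist'); save(p,'w3')
print(proj(p,(.61,-.26,.036)),proj(p,s['tool_pos']))
for d in env.regions_of('ring_center',p):
    v,u=np.nonzero(d['mask']); print(d['conf'],p['frame'][d['mask']].mean(0).round(),u.min(),u.max(),v.min(),v.max(), atz(p,(u.min()+u.max())/2,(v.min()+v.max())/2,.025))
for d in env.search_frame('ring_center',p): print(d['location'],d['conf'])
```

```text
{'clock': np.float64(11.95), 'tool_pos': array([ 0.611, -0.261,  0.17 ]), 'eef_rot': array([ 0.001,  0.999, -0.035,  0.002]), 'wrist_force': array([0.133, 0.111, 0.531]), 'opening': np.float64(0.701), 'grasp_force': np.float64(0.0)}
[[ 0.9976 -0.069   0.0033]
 [-0.069  -0.9976 -0.0017]
 [ 0.0034  0.0014 -1.    ]]
[280.7967 197.692 ] [282.1434 264.7067]
0.92 [114. 213. 129.] 275 326 74 126 [ 0.6924 -0.2828  0.025 ]
0.79 [ 72. 103. 178.] 170 222 195 247 [ 0.5899 -0.1774  0.025 ]
0.79 [ 85. 155.  92.] 154 212 104 156 [ 0.6746 -0.1783  0.025 ]
[0.6113, -0.2638, 0.0365] 0.8
[0.6962, -0.2833, 0.0378] 0.8
[0.5893, -0.1728, 0.0268] 0.8
[0.6744, -0.1729, 0.032] 0.71
```

View pics/w3.png

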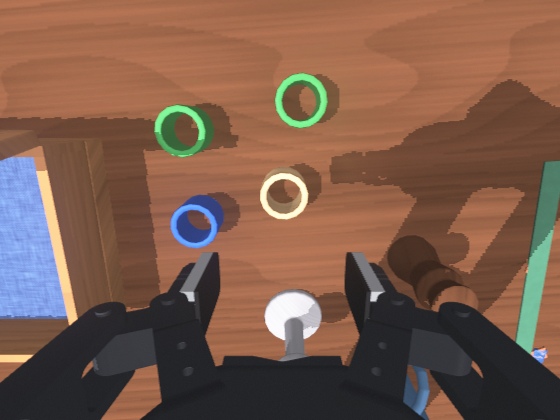

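>>> {"method": "carry_out", "body": {"increments": [{"linear":[0.0005,0.0025,0.04],"turn":0,"fingers":0.06},{"linear":[0.0005,0.0025,0.08],"turn":0,"fingers":0.06},{"linear":[0.0005,0.0025,0.12],"turn":0,"fingers":0.06},{"linear":[0.0005,0.0025,0.15],"turn":0,"fingers":0.06},{"linear":[0.0005,0.0025,0.15],"turn":0,"fingers":0.06}]}}

```text
clock: 12.6
tool_pos: [0.6075, -0.2615, 0.0138]
eef_rot: [-0.002, 0.999, -0.035, -0.004]
wrist_force: [-1.0, 0.9, 0.7]
opening: 0.704
grasp_force: 0.0
```

>>> {"method": "carry_out", "body": {"increments": [{"linear":[0,0,0.008],"turn":0,"fingers":0.06},{"linear":[0,0,0.008],"turn":0,"fingers":0.06},{"linear":[0,0,0.008],"turn":0,"fingers":0.035},{"linear":[0,0,0.008],"turn":0,"fingers":0.035},{"linear":[0,0,0.008],"turn":0,"fingers":0.035},{"linear":[0,0,0.008],"turn":0,"fingers":0.035}], "force": 25}}

```text
clock: 13.2
tool_pos: [0.612, -0.2639, 0.0135]
eef_rot: [0.001, 0.999, -0.036, 0.002]
wrist_force: [0.5, 0.5, 5.8]
opening: 0.502
grasp_force: 26.3
```

>>> {"method": "carry_out", "body": {"increments": [{"linear":[0,0,-0.03],"turn":0,"fingers":0.035},{"linear":[0,0,-0.07],"turn":0,"fingers":0.035},{"linear":[0,0,-0.11],"turn":0,"fingers":0.035},{"linear":[0,0,-0.15],"turn":0,"fingers":0.035},{"linear":[-0.013,-0.035,-0.17],"turn":0,"fingers":0.035},{"linear":[-0.026,-0.07,-0.17],"turn":0,"fingers":0.035},{"linear":[-0.04,-0.105,-0.17],"turn":0,"fingers":0.035},{"linear":[-0.053,-0.14,-0.17],"turn":0,"fingers":0.035},{"linear":[-0.066,-0.175,-0.17],"turn":0,"fingers":0.035},{"linear":[-0.079,-0.21,-0.17],"turn":0,"fingers":0.035},{"linear":[-0.092,-0.247,-0.17],"turn":0,"fingers":0.035},{"linear":[-0.092,-0.247,-0.17],"turn":0,"fingers":0.035}]}}

```text
clock: 14.4
tool_pos: [0.5347, -0.0059, 0.1809]
eef_rot: [-0.001, 0.999, -0.033, -0.0]
wrist_force: [0.1, -0.8, -0.9]
opening: 0.497
grasp_force: 25.8
```

Run:
```python
from h import *
s=state(); p=env.get_image('wrist'); save(p,'w4'); t=env.get_image('side'); pinpos(t)
C=chestT(X)
for q in ((-.087,-.122,.08),(-.087,-.002,.08),(-.05,-.062,.028)): print(q,proj(p,C(q)).round())
print(proj(p,s['tool_pos']),totool(C((-.045,-.062,.04)),s))
cv2.imwrite('pics/wt.png',np.hstack([cv2.resize(p['frame'],(480,360)),cv2.resize(t['frame'][120:300,150:310],(320,360))])[:,:,::-1])
```

```text
{'clock': np.float64(14.4), 'tool_pos': array([ 0.535, -0.006,  0.181]), 'eef_rot': array([-0.001,  0.999, -0.033, -0.   ]), 'wrist_force': array([ 0.098, -0.8  , -0.868]), 'opening': np.float64(0.497), 'grasp_force': np.float64(25.774)}
pin px 105 186.7 255.3 chest [0.0143 0.178  0.1426]
(-0.087, -0.122, 0.08) [361. 252.]
(-0.087, -0.002, 0.08) [216. 251.]
(-0.05, -0.062, 0.028) [288. 193.]
[282.1834 264.6876] [0.0033 0.0057 0.1409]
```

View pics/wt.png

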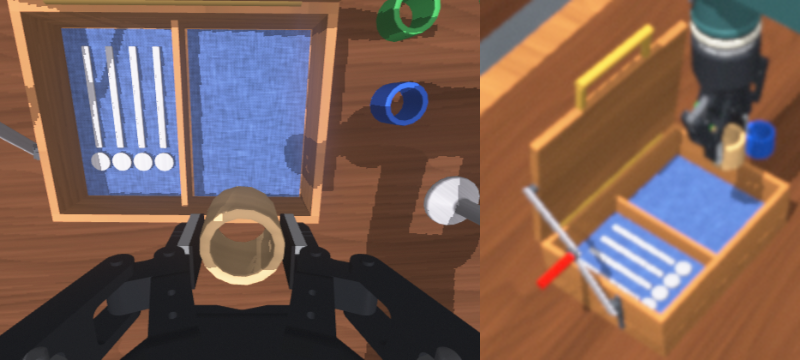

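>>> {"method": "carry_out", "body": {"increments": [{"linear":[0.008,0.0055,0.01],"turn":0,"fingers":0.035},{"linear":[0.008,0.0055,0.03],"turn":0,"fingers":0.035},{"linear":[0.008,0.0055,0.055],"turn":0,"fingers":0.035},{"linear":[0.008,0.0055,0.08],"turn":0,"fingers":0.035},{"linear":[0.008,0.0055,0.105],"turn":0,"fingers":0.035},{"linear":[0.008,0.0055,0.125],"turn":0,"fingers":0.035},{"linear":[0.008,0.0055,0.134],"turn":0,"fingers":0.035},{"linear":[0.008,0.0055,0.134],"turn":0,"fingers":0.035}]}}

```text
clock: 15.3
tool_pos: [0.5427, -0.0173, 0.0442]
eef_rot: [-0.0, 0.999, -0.037, -0.002]
wrist_force: [-0.3, 0.2, 0.2]
opening: 0.494
grasp_force: 25.8
```

>>> {"method": "carry_out", "body": {"increments": [{"linear":[0,0,0.0015],"turn":0,"fingers":0.035},{"linear":[0,0,0.003],"turn":0,"fingers":0.035},{"linear":[0,0,0.003],"turn":0,"fingers":0.035}]}}

```text
clock: 15.6
tool_pos: [0.5445, -0.0164, 0.0446]
eef_rot: [0.0, 0.999, -0.036, 0.001]
wrist_force: [-0.2, -0.2, -1.0]
opening: 0.498
grasp_force: 25.8
```

>>> {"method": "carry_out", "body": {"increments": [{"linear":[0,0,0.0015],"turn":0,"fingers":0.035},{"linear":[0,0,0.003],"turn":0,"fingers":0.035},{"linear":[0,0,0.003],"turn":0,"fingers":0.035}]}}

```text
clock: 15.9
tool_pos: [0.5441, -0.0161, 0.0415]
eef_rot: [0.0, 0.999, -0.036, 0.001]
wrist_force: [-1.0, 0.6, 3.3]
opening: 0.498
grasp_force: 26.1
```

Contact with the floor. I'll release, rise and check from above.

>>> {"method": "carry_out", "body": {"increments": [{"linear":[0,0,0],"turn":0,"fingers":0.05},{"linear":[0,0,0],"turn":0,"fingers":0.058},{"linear":[0,0,0],"turn":0,"fingers":0.058},{"linear":[0,0,-0.02],"turn":0,"fingers":0.058},{"linear":[0,0,-0.06],"turn":0,"fingers":0.058},{"linear":[0,0,-0.1],"turn":0,"fingers":0.058},{"linear":[0,0,-0.14],"turn":0,"fingers":0.03},{"linear":[0,0,-0.18],"turn":0,"fingers":0.03}]}}

```text
clock: 16.7
tool_pos: [0.5434, -0.0161, 0.2219]
eef_rot: [0.0, 0.999, -0.036, -0.0]
wrist_force: [0.1, -0.7, 0.5]
opening: 0.361
grasp_force: 0.0
```

Run:
```python
from h import *
s=state(); print(rot(s['eef_rot'])); p=env.get_image('wrist'); save(p,'w5'); t=env.get_image('side'); k=pinpos(t); 
for d in env.search_frame('stay_pin',t)[:2]: print('side',np.round(d['location'],3),toC(d['location']),d['conf'])
q=env.get_image('top')
for d in env.search_frame('stay_pin',q)[:2]: print('top',np.round(d['location'],3),toC(d['location']),d['conf'])
print(chestT(X)(k))
cv2.imwrite('pics/wt2.png',np.hstack([cv2.resize(p['frame'],(420,315)),cv2.resize(t['frame'][120:300,150:310],(280,315))])[:,:,::-1])
cv2.imwrite('pics/t6.png',q['frame'][:,:,::-1])
```

```text
{'clock': np.float64(16.7), 'tool_pos': array([ 0.543, -0.016,  0.222]), 'eef_rot': array([ 0.   ,  0.999, -0.036, -0.   ]), 'wrist_force': array([ 0.071, -0.706,  0.475]), 'opening': np.float64(0.361), 'grasp_force': np.float64(0.0)}
[[ 0.9974 -0.0714 -0.0002]
 [-0.0714 -0.9974 -0.0001]
 [-0.0002  0.0001 -1.    ]]
pin px 108 186.7 255.3 chest [0.014  0.178  0.1428]
side [0.615 0.19  0.137] [0.0179 0.1445 0.1369] 0.76
side [ 0.522 -0.374  0.054] [-0.0341 -0.4248  0.0541] 0.62
top [0.622 0.188 0.137] [0.0244 0.1427 0.137 ] 0.94
[0.614  0.2235 0.1428]
```

View pics/wt2.png

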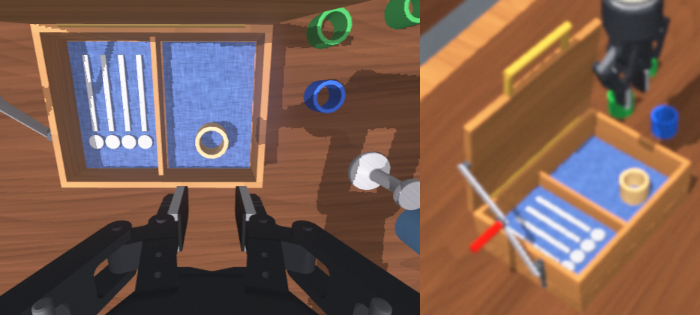

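```bash
cat >> h.py <<'E'
def red(p,box):
    u0,u1,v0,v1=box; h=cv2.cvtColor(p['frame'],cv2.COLOR_RGB2HSV)[v0:v1,u0:u1]; m=((h[...,0]<6)|(h[...,0]>174))&(h[...,1]>190)&(h[...,2]>110)
    v,u=np.nonzero(m); return np.array([u.mean()+u0,v.mean()+v0]),len(u),(u.min()+u0,u.max()+u0,v.min()+v0,v.max()+v0)
def tri(rs):
    A=0;b=0
    for o,d in rs: d=d/np.linalg.norm(d); M=np.eye(3)-np.outer(d,d); A=A+M; b=b+M@o
    x=np.linalg.solve(A,b); return x,[np.linalg.norm((np.eye(3)-np.outer(d,d)/(d@d))@(x-o)) for o,d in rs]
E
python3 - <<'E'
from h import *
t=env.get_image('side'); q=env.get_image('top')
a=red(t,(140,260,200,320)); b=red(q,(120,230,60,200)); print(a,b)
x,e=tri([ray(t,*a[0]),ray(q,*b[0])]); print(x,e,toC(x))
s=env.sense(); print(s['joint_pos'].round(2) if hasattr(s['joint_pos'],'round') else s['joint_pos'])
w=chestT(X)((toC(x)[0],.190,.22)); print('above',w,totool(w,s))
E
```

```text
h.py:30: RuntimeWarning: Mean of empty slice.
  v,u=np.nonzero(m); return np.array([u.mean()+u0,v.mean()+v0]),len(u),(u.min()+u0,u.max()+u0,v.min()+v0,v.max()+v0)
  ret = ret.dtype.type(ret / rcount)
Traceback (most recent call last):
  File "h.py", line 30, in red
    v,u=np.nonzero(m); return np.array([u.mean()+u0,v.mean()+v0]),len(u),(u.min()+u0,u.max()+u0,v.min()+v0,v.max()+v0)
                                                                          ~~~~~^^
ValueError: zero-size array to reduction operation minimum which has no identity
```

>>> {"method": "carry_out", "body": {"increments": [{"linear":[-0.003,-0.04,-0.03],"turn":-8,"fingers":0.035},{"linear":[-0.006,-0.08,-0.03],"turn":-16,"fingers":0.035},{"linear":[-0.009,-0.12,-0.03],"turn":-24,"fingers":0.035},{"linear":[-0.012,-0.16,-0.03],"turn":-32,"fingers":0.035},{"linear":[-0.015,-0.2,-0.03],"turn":-40,"fingers":0.035},{"linear":[-0.018,-0.245,-0.03],"turn":-48,"fingers":0.035},{"linear":[-0.018,-0.25,-0.03],"turn":-56,"fingers":0.035},{"linear":[0.01,-0.252,-0.03],"turn":-64,"fingers":0.035},{"linear":[0.035,-0.254,-0.03],"turn":-72,"fingers":0.035},{"linear":[0.055,-0.256,-0.03],"turn":-80,"fingers":0.035},{"linear":[0.055,-0.256,-0.03],"turn":-88,"fingers":0.035},{"linear":[0.055,-0.256,-0.03],"turn":-90,"fingers":0.035}]}}

```text
clock: 18.25
tool_pos: [0.6168, 0.235, 0.247]
eef_rot: [-0.001, 0.731, 0.682, -0.002]
wrist_force: [0.8, -0.0, 0.2]
opening: 0.407
grasp_force: 0.0
```

Run:
```python
from h import *
s=state(); print(rot(s['eef_rot']))
p=env.get_image('wrist'); t=env.get_image('side'); save(p,'w6')
rs=[]
for n,im,box in (('w',p,(0,560,0,420)),('s',t,(140,260,200,320))):
    try:
        r=red(im,box); print(n,r); rs.append(ray(im,*r[0]))
    except ValueError: print(n,'none')
if len(rs)==2: x,e=tri(rs); print(x,e,toC(x),totool(x,s))
for d in env.search_frame('stay_pin',p)[:2]: print(d['location'],d['conf'],toC(d['location']),proj(p,d['location']))
```

```text
{'clock': np.float64(18.25), 'tool_pos': array([0.617, 0.235, 0.247]), 'eef_rot': array([-0.001,  0.731,  0.682, -0.002]), 'wrist_force': array([ 0.845, -0.047,  0.25 ]), 'opening': np.float64(0.407), 'grasp_force': np.float64(0.0)}
[[ 0.0687  0.9976 -0.0053]
 [ 0.9976 -0.0687 -0.0016]
 [-0.0019 -0.0052 -1.    ]]
w (array([290.6667, 197.75  ]), 12, (np.int64(282), np.int64(293), np.int64(194), np.int64(206)))
s (array([186.578, 255.422]), 109, (np.int64(178), np.int64(196), np.int64(247), np.int64(264)))
[0.6201 0.2301 0.136 ] [np.float64(0.00939105944993167), np.float64(0.00939105944993164)] [0.0196 0.185  0.136 ] [-0.0044  0.0042  0.111 ]
[0.6203, 0.1914, 0.1345] 0.71 [0.0227 0.1464 0.1345] [290.3835 250.4279]
```

Run:
```python
from h import *
p=env.get_image('wrist'); s=env.sense()
f=p['frame'].astype(int); m=(f[...,0]>100)&(f[...,0]>2.5*f[...,1])&(f[...,0]>2.5*f[...,2])
n,l,st,c=cv2.connectedComponentsWithStats(m.astype(np.uint8)); i=1+np.argmax(st[1:,4]); print(st[i],c[i])
u,v=c[i]
for z in (.12,.125,.13,.135,.14): print(z,totool(atz(p,u,v,z),s).round(4),toC(atz(p,u,v,z)).round(4))
for row in range(160,270,15):
    uu=np.nonzero(l[row]==i)[0]; print(row,uu.min() if len(uu) else None,uu.max() if len(uu) else None)
```

```text
[281 193  14  60 815] [287.5215 222.1178]
0.12 [-0.0225  0.0046  0.1288] [0.0199 0.1672 0.12  ]
0.125 [-0.0207  0.0045  0.1238] [0.0198 0.1689 0.125 ]
0.13 [-0.019   0.0044  0.1188] [0.0198 0.1707 0.13  ]
0.135 [-0.0172  0.0044  0.1138] [0.0197 0.1724 0.135 ]
0.14 [-0.0155  0.0043  0.1088] [0.0196 0.1742 0.14  ]
160 None None
175 None None
190 None None
205 281 294
220 281 294
235 281 294
250 281 293
265 None None
```

>>> {"method": "carry_out", "body": {"increments": [{"linear":[-0.005,0.0055,0.03],"turn":0,"fingers":0.035},{"linear":[-0.005,0.0055,0.065],"turn":0,"fingers":0.035},{"linear":[-0.005,0.0055,0.1],"turn":0,"fingers":0.035},{"linear":[-0.005,0.0055,0.125],"turn":0,"fingers":0.035},{"linear":[-0.005,0.0055,0.134],"turn":0,"fingers":0.035},{"linear":[-0.005,0.0055,0.134],"turn":0,"fingers":0.035}]}}

```text
clock: 19.05
tool_pos: [0.6208, 0.2296, 0.1144]
eef_rot: [-0.001, 0.732, 0.681, -0.002]
wrist_force: [0.4, -0.3, 0.1]
opening: 0.413
grasp_force: 0.0
```

Run:
```python
from h import *
p=env.get_image('wrist'); s=state(); save(p,'w7')
f=p['frame'].astype(int); m=(f[...,0]>100)&(f[...,0]>2.5*f[...,1])&(f[...,0]>2.5*f[...,2])
n,l,st,c=cv2.connectedComponentsWithStats(m.astype(np.uint8)); i=1+np.argmax(st[1:,4]); print(st[i],c[i])
for z in (.12,.125,.13,.135): print(z,[totool(atz(p,u,v,z),s).round(4) for u,v in (c[i],(c[i][0],st[i][1]))])
t=env.get_image('side'); print(red(t,(140,260,200,320)))
f0=st[i]; print('width px',st[i][2], 'dist est m', p['intrinsics'][0][0]*.012/st[i][2], p['eye'])
```

```text
{'clock': np.float64(19.1), 'tool_pos': array([0.622, 0.23 , 0.117]), 'eef_rot': array([-0.   ,  0.732,  0.681, -0.   ]), 'wrist_force': array([ 0.112, -0.431,  0.901]), 'opening': np.float64(0.408), 'grasp_force': np.float64(0.0)}
[ 268  255   28  106 2755] [281.1706 306.4399]
0.12 [array([-0.0201, -0.0017, -0.0033]), array([ 0.0077, -0.0017, -0.0033])]
0.125 [array([-0.0167, -0.0017, -0.0083]), array([ 0.01  , -0.0016, -0.0083])]
0.13 [array([-0.0133, -0.0016, -0.0133]), array([ 0.0124, -0.0016, -0.0133])]
0.135 [array([-0.01  , -0.0016, -0.0183]), array([ 0.0147, -0.0016, -0.0183])]
(array([180.8485, 260.3939]), 33, (np.int64(178), np.int64(183), np.int64(257), np.int64(264)))
width px 28 dist est m 0.13628125933842278 [0.6264 0.3016 0.2564]
```

>>> {"method": "carry_out", "body": {"increments": [{"linear":[-0.003,-0.001,0.003],"turn":0,"fingers":0.035},{"linear":[-0.003,-0.001,0.006],"turn":0,"fingers":0.035},{"linear":[-0.003,-0.001,0.006],"turn":0,"fingers":0.02},{"linear":[-0.003,-0.001,0.006],"turn":0,"fingers":0.005},{"linear":[-0.003,-0.001,0.006],"turn":0,"fingers":0.005},{"linear":[-0.003,-0.001,0.006],"turn":0,"fingers":0.005}], "force": 20}}

```text
clock: 19.75
tool_pos: [0.6208, 0.2269, 0.1108]
eef_rot: [0.0, 0.732, 0.681, 0.0]
wrist_force: [-0.6, 0.5, 0.8]
opening: 0.132
grasp_force: 20.3
```

>>> {"method": "carry_out", "body": {"increments": [{"linear":[0,0.0035,0.0025],"turn":0,"fingers":0.005},{"linear":[0,0.0069,0.0053],"turn":0,"fingers":0.005},{"linear":[0,0.0102,0.0082],"turn":0,"fingers":0.005},{"linear":[0,0.0133,0.0113],"turn":0,"fingers":0.005},{"linear":[0,0.0133,0.0113],"turn":0,"fingers":0.005}]}}

```text
clock: 20.25
tool_pos: [0.6345, 0.226, 0.0985]
eef_rot: [0.0, 0.732, 0.681, 0.0]
wrist_force: [-0.9, 0.4, 0.9]
opening: 0.128
grasp_force: 20.6
```

>>> {"method": "carry_out", "body": {"increments": [{"linear":[0,0.0029,0.0032],"turn":0,"fingers":0.005},{"linear":[0,0.0057,0.0066],"turn":0,"fingers":0.005},{"linear":[0,0.0083,0.0101],"turn":0,"fingers":0.005},{"linear":[0,0.0107,0.0137],"turn":0,"fingers":0.005},{"linear":[0,0.0129,0.0174],"turn":0,"fingers":0.005},{"linear":[0,0.0149,0.0212],"turn":0,"fingers":0.005},{"linear":[0,0.0149,0.0212],"turn":0,"fingers":0.005}]}}

```text
clock: 20.95
tool_pos: [0.6493, 0.2249, 0.0768]
eef_rot: [0.0, 0.732, 0.681, 0.0]
wrist_force: [-1.3, -0.1, -0.3]
opening: 0.133
grasp_force: 20.7
```

Run:
```python
from h import *
s=state(); t=env.get_image('side')
try: print(red(t,(140,260,200,320)))
except ValueError: print('no red')
p=env.get_image('wrist'); f=p['frame'].astype(int); m=(f[...,0]>100)&(f[...,0]>2.5*f[...,1])&(f[...,0]>2.5*f[...,2])
n,l,st,c=cv2.connectedComponentsWithStats(m.astype(np.uint8)); i=1+np.argmax(st[1:,4]); print(st[i],c[i])
for im in (t,p,env.get_image('top')):
    for d in env.search_frame('lid_bar',im)[:1]: print('bar',d['location'],d['conf'],toC(d['location']))
```

```text
{'clock': np.float64(20.95), 'tool_pos': array([0.649, 0.225, 0.077]), 'eef_rot': array([0.   , 0.732, 0.681, 0.   ]), 'wrist_force': array([-1.282, -0.106, -0.309]), 'opening': np.float64(0.133), 'grasp_force': np.float64(20.688)}
(array([173.4, 262.8]), 10, (np.int64(172), np.int64(174), np.int64(261), np.int64(265)))
[ 268  254   29  107 2866] [281.8639 306.3402]
bar [0.645, 0.1318, 0.1845] 0.55 [0.0517 0.0888 0.1845]
bar [0.5416, 0.1784, 0.0607] 0.15 [-0.0549  0.1277  0.0607]
bar [0.6171, 0.0423, 0.2552] 0.63 [ 0.0304 -0.0025  0.2552]
```

>>> {"method": "carry_out", "body": {"increments": [{"linear":[0,0,0],"turn":0,"fingers":0.02},{"linear":[0,0,0],"turn":0,"fingers":0.035},{"linear":[0,0,0],"turn":0,"fingers":0.035},{"linear":[0,0,0],"turn":0,"fingers":0.035},{"linear":[0,0,-0.02],"turn":0,"fingers":0.035},{"linear":[0,0,-0.06],"turn":0,"fingers":0.035},{"linear":[0,-0.01,-0.11],"turn":0,"fingers":0.035},{"linear":[0,-0.02,-0.16],"turn":0,"fingers":0.035},{"linear":[0,-0.03,-0.21],"turn":0,"fingers":0.035},{"linear":[0,-0.036,-0.26],"turn":0,"fingers":0.035},{"linear":[0,-0.036,-0.29],"turn":0,"fingers":0.035}]}}

```text
clock: 22.35
tool_pos: [0.6122, 0.2277, 0.3742]
eef_rot: [0.002, 0.732, 0.682, 0.003]
wrist_force: [0.7, 0.5, 0.9]
opening: 0.409
grasp_force: 0.0
```

Run:
```python
from h import *
s=state(); print(rot(s['eef_rot'])); t=env.get_image('side'); pinpos(t); q=env.get_image('top'); p=env.get_image('wrist')
for n,im in zip('stw',(t,q,p)):
    for T in ('lid_bar','lid_hinge'):
        for d in env.search_frame(T,im)[:1]: print(n,T,np.round(d['location'],3),d['conf'],toC(d['location']))
    h=cv2.cvtColor(im['frame'],cv2.COLOR_RGB2HSV); m=(h[...,0]>20)&(h[...,0]<30)&(h[...,1]>130)&(h[...,2]>150)
    k,l,st,c=cv2.connectedComponentsWithStats(m.astype(np.uint8)); 
    for i in 1+np.argsort(-st[1:,4])[:2]: print(' brass',st[i],c[i].round(1))
C=chestT(X)
for th in (1.0,1.1,1.2,1.25,1.3,1.4):
    a=th+.026; b=lambda y:C((.095-.23*np.cos(a),y,.08+.23*np.sin(a)))
    print(th,[proj(t,b(y)).round() for y in (-.059,0,.059)],[proj(p,b(y)).round() for y in (0,.059)],proj(q,b(0)).round())
```

```text
{'clock': np.float64(22.35), 'tool_pos': array([0.612, 0.228, 0.374]), 'eef_rot': array([0.002, 0.732, 0.682, 0.003]), 'wrist_force': array([0.747, 0.503, 0.878]), 'opening': np.float64(0.409), 'grasp_force': np.float64(0.0)}
[[ 0.0708  0.9975  0.0072]
 [ 0.9975 -0.0709  0.0019]
 [ 0.0024  0.007  -1.    ]]
pin px 103 179.8 257.4 chest [0.0412 0.178  0.1124]
s lid_bar [0.623 0.065 0.218] 0.73 [0.0347 0.0209 0.2176]
s lid_hinge [0.615 0.06  0.051] 0.63 [0.027  0.0148 0.0513]
 brass [  1 376  11  10  70] [  6.1 380.3]
 brass [242 153  10   8  39] [245.7 156.1]
t lid_bar [0.618 0.039 0.259] 0.56 [ 0.0316 -0.0053  0.2594]
t lid_hinge [0.618 0.036 0.256] 0.78 [ 0.0312 -0.0089  0.2559]
 brass [544  64   9   9  23] [548.4  68. ]
w lid_bar [0.633 0.118 0.235] 0.88 [0.0411 0.0739 0.2346]
w lid_hinge [0.637 0.121 0.232] 0.92 [0.0447 0.0776 0.2317]
1.0 [array([264., 160.]), array([248., 175.]), array([231., 190.])] [array([241., 391.]), array([239., 339.])] [218. 137.]
1.1 [array([257., 153.]), array([241., 167.]), array([223., 183.])] [array([262., 401.]), array([261., 347.])] [218. 123.]
1.2 [array([250., 146.]), array([233., 160.]), array([215., 175.])] [array([285., 409.]), array([285., 354.])] [219. 108.]
1.25 [array([246., 143.]), array([229., 157.]), array([211., 172.])] [array([298., 413.]), array([299., 357.])] [220. 101.]
1.3 [array([242., 140.]), array([225., 154.]), array([207., 169.])] [array([310., 416.]), array([312., 360.])] [220.  93.]
1.4 [array([234., 134.]), array([217., 148.]), array([199., 163.])] [array([337., 420.]), array([341., 364.])] [222.  78.]
```

>>> {"method": "carry_out", "body": {"increments": [{"linear":[-0.045,-0.001,0],"turn":0,"fingers":0.035},{"linear":[-0.09,-0.003,0],"turn":0,"fingers":0.035},{"linear":[-0.135,-0.005,0],"turn":0,"fingers":0.035},{"linear":[-0.175,-0.006,0],"turn":0,"fingers":0.035},{"linear":[-0.175,-0.006,0],"turn":0,"fingers":0.035}]}}

```text
clock: 23.3
tool_pos: [0.5939, 0.0486, 0.3671]
eef_rot: [0.0, 0.734, 0.679, -0.001]
wrist_force: [0.3, 0.1, 0.3]
opening: 0.41
grasp_force: 0.0
```

```bash
cat > b.py <<'E'
from h import *
s=state(); p=env.get_image('wrist'); save(p,'wb%d'%(s['clock']*100))
h=cv2.cvtColor(p['frame'],cv2.COLOR_RGB2HSV); m=(h[...,0]>19)&(h[...,0]<30)&(h[...,1]>120)&(h[...,2]>140); m[300:]=0
k,l,st,c=cv2.connectedComponentsWithStats(m.astype(np.uint8)) 
for i in 1+np.argsort(-st[1:,4])[:3]: print(' brass',st[i],c[i].round(1))
i=1+np.argmax(st[1:,4])
for r in range(20,300,20):
    u=np.nonzero(l[r]==i)[0]
    if len(u): print(r,u.min(),u.max())
u=st[i][0]+7
C=chestT(X); R_=rot(s['eef_rot'])
for th in np.arange(1.0,1.45,.05):
    a=th+.026; b=lambda y:C((.095-.23*np.cos(a),y,.08+.23*np.sin(a)))
    print(round(th,2),[proj(p,b(y)).round() for y in (-.059,0,.059)],totool(b(0),s).round(4))
E
python3 b.py
```

```text
{'clock': np.float64(23.3), 'tool_pos': array([0.594, 0.049, 0.367]), 'eef_rot': array([ 0.   ,  0.734,  0.679, -0.001]), 'wrist_force': array([0.295, 0.114, 0.303]), 'opening': np.float64(0.41), 'grasp_force': np.float64(0.0)}
 brass [283 140   5 153 568] [285.5 227.2]
 brass [275 140   7 148 463] [277.1 219.9]
140 286 287
160 286 287
180 285 287
200 284 287
220 283 287
240 284 287
260 283 287
280 283 287
1.0 [array([245., 282.]), array([242., 213.]), array([239., 135.])] [-0.0021 -0.0308  0.0905]
1.05 [array([257., 285.]), array([254., 216.]), array([252., 135.])] [-0.002  -0.0209  0.0848]
1.1 [array([269., 289.]), array([268., 218.]), array([266., 136.])] [-0.002  -0.0106  0.0795]
1.15 [array([283., 292.]), array([282., 220.]), array([282., 136.])] [-0.0019 -0.0001  0.0748]
1.2 [array([297., 295.]), array([297., 222.]), array([298., 136.])] [-0.0019  0.0106  0.0707]
1.25 [array([311., 297.]), array([313., 223.]), array([315., 137.])] [-0.0018  0.0215  0.067 ]
1.3 [array([327., 300.]), array([330., 225.]), array([333., 137.])] [-0.0018  0.0326  0.064 ]
1.35 [array([343., 302.]), array([347., 226.]), array([352., 137.])] [-0.0017  0.0438  0.0614]
1.4 [array([359., 303.]), array([364., 227.]), array([371., 137.])] [-0.0017  0.0551  0.0595]
```

>>> {"method": "carry_out", "body": {"increments": [{"linear":[-0.002,-0.0005,0.03],"turn":0,"fingers":0.035},{"linear":[-0.002,-0.0005,0.06],"turn":0,"fingers":0.035},{"linear":[-0.002,-0.0005,0.085],"turn":0,"fingers":0.035},{"linear":[-0.002,-0.0005,0.092],"turn":0,"fingers":0.035},{"linear":[-0.002,-0.0005,0.092],"turn":0,"fingers":0.035},{"linear":[-0.002,-0.0005,0.092],"turn":0,"fingers":0.02},{"linear":[-0.002,-0.0005,0.092],"turn":0,"fingers":0.005},{"linear":[-0.002,-0.0005,0.092],"turn":0,"fingers":0.005},{"linear":[-0.002,-0.0005,0.092],"turn":0,"fingers":0.005},{"linear":[-0.002,-0.0005,0.092],"turn":0,"fingers":0.005}], "force": 25}}

```text
clock: 24.35
tool_pos: [0.5942, 0.0519, 0.278]
eef_rot: [0.001, 0.732, 0.682, 0.001]
wrist_force: [-1.9, 2.3, 5.0]
opening: 0.129
grasp_force: 25.1
```

>>> {"method": "carry_out", "body": {"increments": [{"linear":[0,-0.0066,0.0029],"turn":0,"fingers":0.005},{"linear":[0,-0.0126,0.0058],"turn":0,"fingers":0.005},{"linear":[0,-0.0177,0.0084],"turn":0,"fingers":0.005},{"linear":[0,-0.0237,0.0117],"turn":0,"fingers":0.005},{"linear":[0,-0.0297,0.0152],"turn":0,"fingers":0.005},{"linear":[0,-0.0355,0.0189],"turn":0,"fingers":0.005},{"linear":[0,-0.0413,0.0227],"turn":0,"fingers":0.005},{"linear":[0,-0.0469,0.0267],"turn":0,"fingers":0.005},{"linear":[0,-0.0524,0.0309],"turn":0,"fingers":0.005},{"linear":[0,-0.0578,0.0352],"turn":0,"fingers":0.005},{"linear":[0,-0.063,0.0397],"turn":0,"fingers":0.005},{"linear":[0,-0.0664,0.0428],"turn":0,"fingers":0.005}]}}

```text
clock: 25.55
tool_pos: [0.5266, 0.0568, 0.2327]
eef_rot: [-0.001, 0.732, 0.682, -0.0]
wrist_force: [-5.2, 3.8, 4.4]
opening: 0.125
grasp_force: 26.1
```

Run:
```python
from h import *
s=state(); t=env.get_image('side')
try: pinpos(t)
except Exception as e: print(e)
```

```text
{'clock': np.float64(25.55), 'tool_pos': array([0.527, 0.057, 0.233]), 'eef_rot': array([-0.001,  0.732,  0.682, -0.   ]), 'wrist_force': array([-5.153,  3.83 ,  4.392]), 'opening': np.float64(0.125), 'grasp_force': np.float64(26.054)}
pin px 109 178.9 259.8 chest [0.0466 0.178  0.0988]
```

>>> {"method": "carry_out", "body": {"increments": [{"linear":[0,-0.0056,0.004],"turn":0,"fingers":0.005},{"linear":[0,-0.0106,0.0088],"turn":0,"fingers":0.005},{"linear":[0,-0.0153,0.0139],"turn":0,"fingers":0.005},{"linear":[0,-0.0199,0.0191],"turn":0,"fingers":0.005},{"linear":[0,-0.0243,0.0244],"turn":0,"fingers":0.005},{"linear":[0,-0.0286,0.0298],"turn":0,"fingers":0.005},{"linear":[0,-0.0326,0.0354],"turn":0,"fingers":0.005},{"linear":[0,-0.0365,0.0411],"turn":0,"fingers":0.005},{"linear":[0,-0.0403,0.0469],"turn":0,"fingers":0.005},{"linear":[0,-0.0438,0.0528],"turn":0,"fingers":0.005},{"linear":[0,-0.0472,0.0588],"turn":0,"fingers":0.005},{"linear":[0,-0.0504,0.065],"turn":0,"fingers":0.005}]}}

```text
clock: 26.8
tool_pos: [0.477, 0.0599, 0.1672]
eef_rot: [-0.0, 0.732, 0.681, 0.0]
wrist_force: [1.2, 5.3, -0.5]
opening: 0.136
grasp_force: 25.2
```

>>> {"method": "carry_out", "body": {"increments": [{"linear":[0,-0.003,0.0062],"turn":0,"fingers":0.005},{"linear":[0,-0.0058,0.0125],"turn":0,"fingers":0.005},{"linear":[0,-0.0085,0.0189],"turn":0,"fingers":0.005},{"linear":[0,-0.0109,0.0253],"turn":0,"fingers":0.005},{"linear":[0,-0.0131,0.0319],"turn":0,"fingers":0.005},{"linear":[0,-0.0152,0.0385],"turn":0,"fingers":0.005},{"linear":[0,-0.017,0.0451],"turn":0,"fingers":0.005},{"linear":[0,-0.0187,0.0518],"turn":0,"fingers":0.005},{"linear":[0,-0.0201,0.0586],"turn":0,"fingers":0.005},{"linear":[0,-0.0214,0.0653],"turn":0,"fingers":0.005},{"linear":[0,-0.0224,0.0722],"turn":0,"fingers":0.005},{"linear":[0,-0.0232,0.079],"turn":0,"fingers":0.005}]}}

```text
clock: 28.0
tool_pos: [0.454, 0.0612, 0.0886]
eef_rot: [0.0, 0.732, 0.681, -0.0]
wrist_force: [-0.4, 3.7, 0.0]
opening: 0.13
grasp_force: 24.7
```

>>> {"method": "carry_out", "body": {"increments": [{"linear":[0,-0.0003,0.003],"turn":0,"fingers":0.005},{"linear":[0,-0.0005,0.006],"turn":0,"fingers":0.005},{"linear":[0,-0.0008,0.009],"turn":0,"fingers":0.005},{"linear":[0,-0.001,0.011],"turn":0,"fingers":0.005},{"linear":[0,-0.001,0.013],"turn":0,"fingers":0.005},{"linear":[0,-0.001,0.015],"turn":0,"fingers":0.005},{"linear":[0,-0.001,0.016],"turn":0,"fingers":0.005},{"linear":[0,-0.001,0.016],"turn":0,"fingers":0.005}]}}

```text
clock: 28.8
tool_pos: [0.453, 0.0613, 0.0729]
eef_rot: [-0.0, 0.732, 0.681, -0.0]
wrist_force: [-0.3, 2.5, -2.5]
opening: 0.13
grasp_force: 24.8
```

>>> {"method": "carry_out", "body": {"increments": [{"linear":[0,0,0.001],"turn":0,"fingers":0.005},{"linear":[0,0,0.002],"turn":0,"fingers":0.005},{"linear":[0,0,0.002],"turn":0,"fingers":0.005},{"linear":[0,0,0.002],"turn":0,"fingers":0.005}]}}

```text
clock: 29.2
tool_pos: [0.4529, 0.0613, 0.0711]
eef_rot: [-0.0, 0.732, 0.681, -0.0]
wrist_force: [-1.6, 1.1, 0.2]
opening: 0.126
grasp_force: 25.1
```

>>> {"method": "carry_out", "body": {"increments": [{"linear":[0,0,0.001],"turn":0,"fingers":0.005},{"linear":[0,0,0.002],"turn":0,"fingers":0.005},{"linear":[0,0,0.002],"turn":0,"fingers":0.005}]}}

```text
clock: 29.5
tool_pos: [0.453, 0.0613, 0.071]
eef_rot: [0.0, 0.732, 0.681, -0.0]
wrist_force: [-5.6, 1.0, 9.8]
opening: 0.13
grasp_force: 25.9
```

>>> {"method": "carry_out", "body": {"increments": [{"linear":[0,0,-0.001],"turn":0,"fingers":0.015},{"linear":[0,0,-0.001],"turn":0,"fingers":0.03},{"linear":[0,0,-0.001],"turn":0,"fingers":0.03},{"linear":[0,0,-0.001],"turn":0,"fingers":0.03},{"linear":[0,0,-0.02],"turn":0,"fingers":0.03},{"linear":[0,0,-0.05],"turn":0,"fingers":0.03},{"linear":[0,-0.04,-0.09],"turn":0,"fingers":0.03},{"linear":[0,-0.08,-0.13],"turn":0,"fingers":0.03},{"linear":[0,-0.1,-0.16],"turn":0,"fingers":0.03},{"linear":[0,-0.1,-0.16],"turn":0,"fingers":0.03}]}}

```text
clock: 30.5
tool_pos: [0.354, 0.069, 0.2358]
eef_rot: [0.004, 0.732, 0.682, 0.005]
wrist_force: [1.2, -1.0, 0.5]
opening: 0.352
grasp_force: 0.0
```

Run:
```python
from h import *
state(); t=env.get_image('side'); save(t,'fin'); pinpos(t)
a=cv2.imread('pics/s1.png').astype(int); b=cv2.imread('pics/fin.png').astype(int)
d=np.abs(a-b).sum(2)>90; d=cv2.morphologyEx(d.astype(np.uint8),cv2.MORPH_OPEN,np.ones((3,3)))
n,l,st,c=cv2.connectedComponentsWithStats(d)
for i in range(1,n): print(st[i])
for T in ('candlestick','mill','mug','ring_center','stay_foot','lid_bar'):
    for q in env.search_frame(T,t)[:3]: print(T,np.round(q['location'],3),round(q['conf'],2),proj(t,q['location']).round())
```

```text
{'clock': np.float64(30.5), 'tool_pos': array([0.354, 0.069, 0.236]), 'eef_rot': array([0.004, 0.732, 0.682, 0.005]), 'wrist_force': array([ 1.155, -0.957,  0.479]), 'opening': np.float64(0.352), 'grasp_force': np.float64(0.0)}
pin px 102 180.8 269.4 chest [0.0487 0.178  0.0579]
[  301     0   259   263 32100]
[441  84   3   3   9]
[451 116  11   8  45]
[ 452  136   45   48 1090]
[290 159  16  20 255]
[374 164   5   8  30]
[  382   187   149   142 11265]
[ 423  267  137  151 9991]
[444 315   6   8  39]
[480 314  13  10  88]
[451 323   3   3   9]
mill [ 0.354 -0.325  0.029] 0.19 [386. 187.]
mug [ 0.351 -0.327  0.03 ] 0.98 [387. 187.]
ring_center [ 0.585 -0.17   0.027] 0.83 [289. 189.]
ring_center [ 0.692 -0.272  0.026] 0.63 [276. 155.]
ring_center [ 0.674 -0.178  0.024] 0.55 [264. 176.]
stay_foot [0.621 0.188 0.056] 0.88 [199. 266.]
stay_foot [0.568 0.081 0.089] 0.33 [242. 236.]
lid_bar [0.575 0.061 0.095] 0.75 [244. 228.]
```

```bash
python3 -c "
from station import env
print(env.job_done())"
```

```text
the job is handed in; nothing more can be done
None
```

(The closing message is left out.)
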